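# Stand the round flasks in the blending case

### The arm

A 6-joint arm with a two-finger parallel gripper is mounted at the origin on a cart in front of the work surface, level with it; the furniture and walls round the work are solid. World frame = base frame: x ahead of the robot, y to its left, z up, the work surface at z = 0. Lengths are in m, angles in rad, forces in N, time in s.
With the tool pointing down it reaches from about 0.2 to 0.875 m from the base axis. Payload 3.4 kg.
Tool frame: the origin (TCP) lies between the finger pads; the fingertips stand 25 mm ahead of it and the grasp point (between the pads) lies 6 mm ahead of it (r.nose_length is the z of the fingertips in the tool frame, in m); z points along the fingers, y is the line along which they close (so a half turn about z gives the same grasp; the last joint's range is limited). The gripper opens to 94 mm and grips with 3 to 60 N. Pads are 16 mm wide; open, the fingers measure 119 mm over their backs; the gripper's body (75 mm by 177 mm) begins 78 mm behind the grasp point.
Start: joints at [-1.317, 0.276, 1.505, -0, 1.361, -0.121], TCP at [0.211, -0.535, 0.192] pointing down, gripper open.
Joint ranges: [-2.89, 2.89], [-0.75, 2.08], [0.22, 2.7], [-1.18, 4.32], [0.11, 2.71], [-2.7, 2.7]. Speed limits (rad/s): [2.57, 2.57, 3.14, 3.14, 3.14, 3.14].

### API

Orientations are given as a unit quaternion [w, x, y, z].
In Python, from plant import r, gripper_to, inverse_kinematics, vision, models, telemetry gives the robot as it stands. Calls block until the motion is done:
- r.move_to(position, orientation): joint-space move of the TCP to a pose.
- r.move_l(position, rot=None, vel=0.15, guard=None): straight line of the TCP; rot=None keeps the orientation; vel is the mean speed in m/s. With guard (N) it stops when the force on the tool has changed by that much, and returns True; else False.
- r.movej(angles): joint-space move.
- gripper_to(opening, f_grip=None): finger opening in m; f_grip is the grip in N (None keeps the last); returns when the fingers have stopped.
- r.hold(seconds).
- inverse_kinematics(position, orientation): joint angles nearest the present ones, or None.
- vision.snapshot(name): name is "scene" or "top"; returns the picture (400x640x3 uint8, red, green, blue); there is no depth.
- vision.get_calibration(name): a dict with "fx", "fy", "cx", "cy" (pixels), "position" and "orientation" of the camera in the world. Camera axes: x right, y down, z forward; pixel columns grow to the right and rows downward; lengths in m; the calibration is good to about 2 mm. A picture is of the moment at which its call begins. get_calibration takes no time and is no camera call.
A pose or a line that the arm cannot do raises r.PlanningError and nothing moves.
- r.sign_off(): hands the job in; it is judged then, once.
Trained networks look in the newest picture that a camera, given by its name, has taken for a name from the list of things; names that differ only in an ending like _2 or _b are one class to them, and where a whole thing is asked for, a point or a joint stands for the part that bears it (a point fixed in the world has none). Each returns a list of dicts, best first, with "score" (0 to 1); they miss things now and then, are a little off and sometimes report something else, mostly with a low value. They report only what shows in the picture. A call takes as long as a camera call.
- models.boxes_of(thing, camera): "at" ([x, y, z] in m, in world coordinates, good to about 4 mm: the middle of the surface that is visible of it).
- models.regions_of(thing, camera): "pixels" (400x640 bool, what is visible of it).
- models.mark_of(thing, camera): "at" ([x, y, z] in m, in world coordinates, good to about 4 mm: a listed point, or the origin of a listed thing).
Readings, each from a call of its own:
- telemetry.current_t(): time.
- telemetry.current_joints(): joint angles.
- telemetry.current_dq(): joint speeds.
- telemetry.current_joint_efforts(): joint torques, N m.
- telemetry.current_ee_pos(): TCP position.
- telemetry.current_tool_rot(): TCP orientation.
- telemetry.current_wrist_force(): force on the tool from outside, world axes, zero at the start.
- telemetry.current_torque(): the same for the moment, N m.
- telemetry.current_opening(): finger opening in m.
- telemetry.current_finger_force(): force on a finger pad.
Only numpy, scipy, OpenCV 4.12 (cv2) and the standard library are available. Lean on these libraries where they do the work, as an engineer would, in place of code of your own. Each camera call takes 0.05 s, during which the arm holds its last target. There are 200 camera calls.

### The job

Get the blending case ready for work: lift its hinged flap fully open so that it stands up by itself at the back, then stand the two round-bottomed glass flasks, which lean in the white porcelain cups, upright in the cork rings in the lower tier, each in the ring of its size. Set the glass down gently, never let a flask touch the table, and do not shove the other things about or tip the cups over.

Things in the scene. Friction and masses are not known exactly. Their poses are not given: they have to be found in the camera images.
- flap (a joint): angle of the plywood flap about its hinge along the case's back edge: 0 shut on the case, 1.57 upright, 1.7 at its stop, leaning slightly back. Stiff hinge (0.25 N m): it stays where it is left and may start up to 0.3 rad ajar. Flap 158 mm deep (hinge to front edge), 250 mm wide, 8 mm thick, mid-plane through the hinge axis
- flap_handle (a point): middle of the flap's steel bar handle: round bar 10 mm thick, 84 mm straight, parallel to the hinge, 148 mm from the hinge along the flap and 40 mm above the flap's mid-plane (31 mm free under it). Pinched from above, it turns between the fingers as the flap swings. Axes turn with the flap: z out of its upper face, x towards the hinge
- flap_hinge (a point): middle of the flap's hinge axis, 66 mm above the table; axes are those of the case: x to its back, y along the hinge, z up
- case: low open plywood case, fixed to the table, 155 mm deep (x) by 250 mm wide (y), walls 8 mm thick and 62 mm high; origin under its centre on the table; x to its back, where the hinge is
- flask_large: larger of two frosted glass flasks: round bulb 70 mm in diameter, straight neck 26 mm in diameter up to 98 mm from the bulb's centre, then a cork stopper 24 mm wide to 115 mm. Origin: bulb's centre, +z along the neck. Starts leaning about 40 degrees from upright, any way round, in either porcelain cup: bulb on the cup's floor, neck on its rim (65 mm from the bulb's centre). 0.08-0.2 kg
- flask_small: smaller of two frosted glass flasks: round bulb 56 mm in diameter, straight neck 22 mm in diameter up to 94 mm from the bulb's centre, then a cork stopper 20 mm wide to 111 mm. Origin: bulb's centre, +z along the neck. Starts leaning about 40 degrees from upright, any way round, in either porcelain cup: bulb on the cup's floor, neck on its rim (65 mm from the bulb's centre). 0.08-0.2 kg
- ring_large: larger of two cork rings, upright axis: bore 54 mm, outer diameter 94 mm, 30 mm tall; origin under its centre. Fixed on the case's floor (8 mm above the table) under the flap, side by side with the other, 116 mm between centres; which is left varies
- ring_small: smaller of two cork rings, upright axis: bore 40 mm, outer diameter 80 mm, 30 mm tall; origin under its centre. Fixed on the case's floor (8 mm above the table) under the flap, side by side with the other, 116 mm between centres; which is left varies
- ring_large_seat (a point): point on the axis of the larger cork ring, 22 mm above the ring's top, where the bulb's centre of the larger flask lies when properly seated; z up
- ring_small_seat (a point): point on the axis of the smaller cork ring, 19 mm above the ring's top, where the bulb's centre of the smaller flask lies when properly seated; z up
- cup_a: plain round white porcelain cup without handle, loose, 110 mm across at the rim, 80 mm tall, wall 3.5 mm, 0.3 kg, with one of the flasks leaning in it; origin under its centre on the table, z up
- cup_b: another porcelain cup, the same as cup_a, with the other flask
- dropper_left: bystander, leave alone: amber dropper bottle with a black bulb, 32 mm across, 97 mm tall, left of the case; origin under its centre
- dropper_right: bystander, leave alone: amber dropper bottle like dropper_left, right of the case; origin under its centre
- tonic: bystander, leave alone: flat glass flask with a wooden cap, 51 x 78 mm, 187 mm tall, standing; origin under its centre
- soap_left: bystander, leave alone: cut bar of soap lying flat, 53 x 79 x 26 mm; origin under its centre, y along its length
- balm_tin: bystander, leave alone: round metal balm tin, 74 mm across, 34 mm tall; origin under its centre
- stamp: bystander, leave alone: turned wooden soap stamp, 36 mm across, 64 mm tall; origin under its centre
- soap_block: bystander, leave alone: two-layer block of soap standing on end, 44 x 57 mm, 73 mm tall; origin under its centre

How it is judged:
On the way:
1. the flap stands up, upright (to within 4 degrees) or beyond (value of joint flap above 1.5 rad), for 0.2 s.
At the end, for the whole second after the job is handed in: The flap is still up (joint beyond 1.5 rad), and each flask is at rest in the ring of its size, released: bulb centre within 6 mm of the ring's seat point sideways and in height, neck within 0.17 rad (about 10 degrees) of vertical (value of joint flap above 1.5 rad and horizontal distance between flask_large and ring_large_seat below 0.006 m and z of flask_large in the frame of ring_large_seat between -0.006 and 0.006 m and angle between each of flask_large, flask_small's own z axis and vertical below 0.17 rad and linear speed of each of flask_large, flask_small below 0.02 m/s and angular speed of each of flask_large, flask_small below 0.15 rad/s and horizontal distance between flask_small and ring_small_seat below 0.006 m and z of flask_small in the frame of ring_small_seat between -0.006 and 0.006 m); the robot touches nothing.
It fails at once if a flask touches the table (height (world z) of flask_large below 0.0365 m or height (world z) of flask_small below 0.0295 m).
It fails at once if a flask is banged down on a cork ring or on the case (over 40 N) (contact force between any of flask_large, flask_small and case above 40 N or contact force between any of flask_large, flask_small and ring_large above 40 N or contact force between any of flask_large, flask_small and ring_small above 40 N).
It fails at once if a cup is tipped over (angle between any of cup_a, cup_b's own z axis and vertical above 0.6 rad).
It fails at once if a bystander is shoved more than 30 mm (distance of any of dropper_left, dropper_right, tonic, soap_left, balm_tin, stamp, soap_block from where it was at the start of the episode above 0.03 m).
It also fails if it takes over 69 s, if anything falls off the work surface, if the arm or the gripper's body presses on something with over 40 N, if the wrist force passes 120 N, or if a joint passes its speed limit or range.

## Working session

There is one attempt and no reset: what is moved stays moved. The work goes in short steps, each a Python script; the robot and the scene stay as the last script left them, time stands still between calls to the robot, and variables do not carry over. Pictures are saved under pics/ and viewed, at most 10 in all, crops included, and the job is handed in when it is done.

```bash
ls; mkdir -p pics; python3 - <<'E'
from plant import r, vision, models, telemetry
import cv2, numpy as np
for c in ("scene","top"):
    im=vision.snapshot(c); cv2.imwrite(f"pics/{c}0.png",im[:,:,::-1])
    k=vision.get_calibration(c); print(c,{a:np.round(b,3) for a,b in k.items()})
    for n in ["flap_handle","flap_hinge","case","flask_large","flask_small","cup_a","ring_large","ring_small","ring_large_seat","ring_small_seat","tonic","dropper_left","balm_tin","stamp","soap_block","soap_left"]:
        print(n,[(np.round(d["at"],3).tolist(),round(d["score"],2)) for d in models.mark_of(n,c)[:3]])
    for n in ["flask_large","flask_small"]:
        print(n,'box',[(np.round(d["at"],3).tolist(),round(d["score"],2)) for d in models.boxes_of(n,c)[:3]])
print(telemetry.current_t())
E
```

```text
pics
scene {'fx': np.float64(364.174), 'fy': np.float64(364.174), 'cx': np.float64(319.647), 'cy': np.float64(192.603), 'position': array([-0.13 ,  0.805,  0.684]), 'orientation': array([ 0.171, -0.267,  0.818, -0.48 ])}
flap_handle [([0.48, 0.052, 0.146], 0.72), ([0.54, 0.101, 0.063], 0.47)]
flap_hinge [([0.611, 0.032, 0.069], 0.85)]
case [([0.538, 0.039, -0.004], 0.67), ([0.334, 0.232, 0.002], 0.41)]
flask_large [([0.519, -0.362, 0.044], 0.58)]
flask_small [([0.463, 0.301, 0.033], 0.64)]
cup_a [([0.458, 0.304, 0.002], 0.83), ([0.515, -0.363, 0.001], 0.7)]
ring_large [([0.545, 0.102, 0.01], 0.69), ([0.542, 0.103, 0.063], 0.26)]
ring_small [([0.53, -0.014, 0.007], 0.46)]
ring_large_seat [([0.542, 0.1, 0.061], 0.69), ([0.465, 0.302, 0.031], 0.41), ([0.461, 0.302, -0.0], 0.2)]
ring_small_seat [([0.531, -0.018, 0.055], 0.56), ([0.54, 0.102, 0.011], 0.28)]
tonic [([0.739, -0.304, -0.0], 0.92)]
dropper_left [([0.668, 0.239, 0.002], 0.8), ([0.528, -0.016, 0.058], 0.34)]
balm_tin [([0.339, -0.242, -0.002], 0.55)]
stamp [([0.652, 0.41, 0.003], 0.51)]
soap_block [([0.528, -0.523, -0.002], 0.7
[... 538 characters left out ...]
.358, 0.04], 0.69)]
flask_small [([0.464, 0.302, 0.033], 0.78)]
cup_a [([0.514, -0.36, 0.0], 0.77), ([0.458, 0.3, 0.002], 0.68)]
ring_large []
ring_small []
ring_large_seat []
ring_small_seat [([0.512, -0.363, 0.038], 0.67), ([0.653, 0.412, -0.003], 0.45)]
tonic [([0.736, -0.304, -0.004], 0.55), ([0.464, 0.302, 0.034], 0.42)]
dropper_left [([0.674, 0.236, -0.001], 0.38)]
balm_tin [([0.341, -0.244, 0.001], 0.86)]
stamp [([0.652, 0.411, -0.002], 0.66), ([0.514, -0.362, 0.002], 0.43)]
soap_block [([0.527, -0.522, 0.005], 0.8)]
soap_left [([0.339, 0.226, -0.001], 0.74), ([0.48, 0.052, 0.142], 0.2)]
flask_large box [([0.523, -0.367, 0.07], 0.73)]
flask_small box [([0.473, 0.309, 0.06], 0.61)]
1.9
```

View pics/scene0.png

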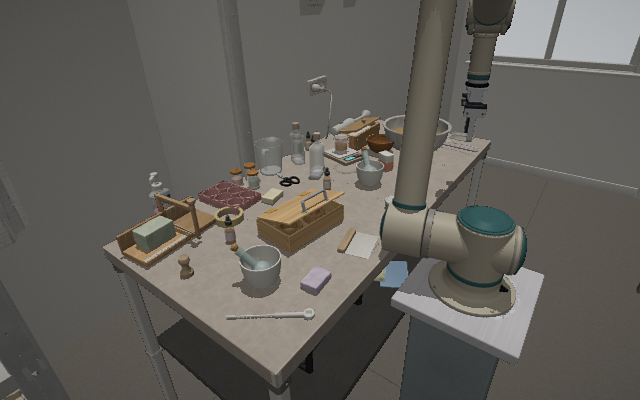

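View pics/top0.png

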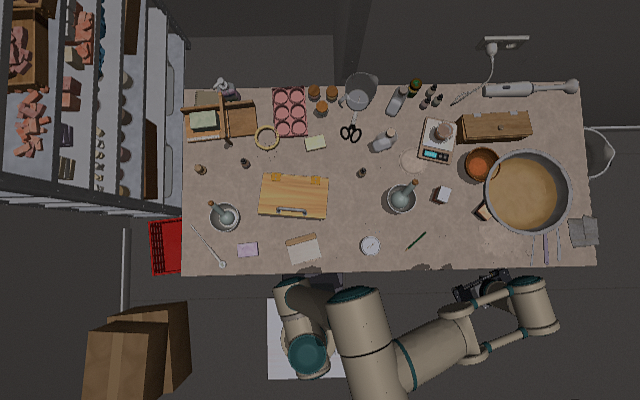

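The scene view shows the case with its flap slightly ajar (handle at about 315,200), a cup with a flask at (260,265) and another cup at (370,173). The top view has the handle at (292,210). The left cup's stopper is at (211,203), and the right cup's is at (414,183). The networks agree with this, so I'll open the flap next.

```bash
cat > h.py <<'E'
from plant import r, gripper_to, inverse_kinematics, vision, models, telemetry
import numpy as np, cv2
from scipy.spatial.transform import Rotation as R
def quat(z,y):
    """tool orientation [w,x,y,z] from approach axis z and (roughly) closing axis y"""
    z=np.array(z,float)/np.linalg.norm(z); y=np.array(y,float); y-=y@z*z; y/=np.linalg.norm(y)
    return R.from_matrix(np.c_[np.cross(y,z),y,z]).as_quat(scalar_first=True)
def cam(c):
    k=vision.get_calibration(c); return k,R.from_quat(k["orientation"],scalar_first=True)
def project(c,p):
    k,q=cam(c); v=q.inv().apply(np.asarray(p)-k["position"]); return np.array([k["cx"]+k["fx"]*v[...,0]/v[...,2],k["cy"]+k["fy"]*v[...,1]/v[...,2]]).T
def at_height(c,uv,z):
    k,q=cam(c); d=q.apply([(uv[0]-k["cx"])/k["fx"],(uv[1]-k["cy"])/k["fy"],1.]); p=k["position"]
    return p+d*(z-p[2])/d[2]
def best(y):
    return [np.round(y,3)]
E
python3 - <<'E'
from h import *
for n,c0 in (("flask_large",[.515,-.360,.0405]),("flask_small",[.4635,.302,.0335])):
    ms=models.regions_of(n,"top")[:1]
    if not ms: print(n,"none"); continue
    v,u=np.nonzero(ms[0]["pixels"]); uc=project("top",c0)
    d=np.hypot(u-uc[0],v-uc[1]); far=d>np.sort(d)[-12]
    tip=at_height("top",(u[far].mean(),v[far].mean()),c0[2]+.083)
    print(n,round(ms[0]["score"],2),len(u),uc.round(1),u[far].mean(),v[far].mean(),"dir",(tip-c0).round(3),np.degrees(np.arctan2(tip[1]-c0[1],tip[0]-c0[0])).round(1))
psi=-.13; H=np.array([.6115,.0315,.067]); xd=np.array([np.cos(psi),np.sin(psi),0]); zd=np.array([0,0,1.])
H=H+0
hd=lambda th:H+.1533*(-np.cos(th+.264)*xd+np.sin(th+.264)*zd)
for s in (1,-1):
    q=quat([0,0,-1],s*xd); js=[inverse_kinematics(hd(t)+[0,0,.006],q) for t in (.25,.9,1.65)]
    print(s,[None if j is None else np.round(j,2).tolist() for j in js])
print(hd(.25))
E
```

```text
flask_large 0.83 374 [399.  198.8] 415.8181818181818 180.8181818181818 dir [ 0.057 -0.047  0.083] -39.4
flask_small 0.6 262 [226.7 216.3] 210.0 202.1818181818182 dir [0.048 0.04  0.083] 40.2
1 [[-0.04, 0.17, 1.77, -0.0, 1.21, 0.09], [-0.05, 0.23, 1.51, -0.0, 1.4, 0.08], [-0.07, 0.4, 1.26, -0.0, 1.49, 0.06]]
-1 [None, None, None]
[0.4791351  0.04880503 0.14237214]
```

```bash
python3 - <<'E'
from h import *
psi=-.13; H=np.array([.6115,.0315,.067]); xd=np.array([np.cos(psi),np.sin(psi),0]); zd=np.array([0,0,1.])
hd=lambda th:H+.1533*(-np.cos(th+.264)*xd+np.sin(th+.264)*zd)+[0,0,.006]
q=quat([0,0,-1],xd)
p=np.array([.478,.0505,.1505])   # handle seen
gripper_to(.05)
r.move_to(p+[0,0,.12],q); print(r.move_l(p,vel=.12,guard=8), telemetry.current_ee_pos())
gripper_to(0.0,f_grip=20); print("open",telemetry.current_opening(),telemetry.current_t(),telemetry.current_wrist_force())
for th in np.arange(.4,1.66,.125):
    r.move_l(hd(th)+[0,.002,0],vel=.14)
    print(round(th,2),np.round(telemetry.current_wrist_force(),1),round(telemetry.current_opening(),4))
print(telemetry.current_t())
E
```

```text
False [0.4786237  0.0504445  0.15115502]
open 0.0005753762407133485 7.15 [ 0.16278556  0.09739708 -0.45113906]
0.4 [ 0.6 -0.2 -0.1] 0.0007
0.52 [-0.  -0.6  0.2] 0.0006
0.65 [-0.5 -0.3 -0.4] 0.0002
0.78 [-0.3 -0.7 -0.3] 0.0007
0.9 [ 0.1 -0.   0.4] 0.0003
1.02 [-0.6 -0.   0.5] 0.0005
1.15 [ 0.5 -0.4  0.5] 0.0004
1.27 [ 0.1  0.7 -0.8] 0.0004
1.4 [-0.3 -0.1 -0.1] 0.0005
1.52 [0.1 0.4 0.4] 0.0006
1.65 [-0.2 -0.8  0.9] -0.0
10.2917
```

The pinch closed on nothing, so I'll move aside and look.

```bash
python3 - <<'E'
from h import *
p=telemetry.current_ee_pos(); print(p)
r.move_l(np.array([.45,-.25,.30]),vel=.4)
for c in ("scene","top"):
    im=vision.snapshot(c); k=8 if c=="top" else 4
    u,v=project(c,[.53,.04,.08]).astype(int); 
    w,h=(50,38) if c=="top" else (70,52)
    cv2.imwrite(f"pics/{c}1.png",cv2.resize(im[v-h:v+h,u-w:u+w,::-1],None,fx=700/(2*w),fy=700/(2*w),interpolation=cv2.INTER_CUBIC)); print(u,v,700/(2*w))
    print([(d["at"],d["score"]) for d in models.mark_of("flap_handle",c)[:2]],[(d["at"],d["score"]) for d in models.boxes_of("flap_handle",c)[:2]])
    print(project(c,[.478,.0505,.1445]),project(c,[.479,.0505,.1305]))
E
```

```text
[0.66179743 0.02687285 0.21688963]
303 206 5.0
[([0.4815, 0.0493, 0.1414], 0.74), ([0.6131, 0.0321, 0.066], 0.41)] [([0.511, 0.0708, 0.0962], 0.88)]
[313.10534337 194.84891309] [312.99588619 198.74798415]
294 196 7.0
[([0.4765, 0.0522, 0.1442], 0.81)] [([0.5284, 0.0472, 0.0943], 0.59)]
[290.15618055 208.8976327 ] [290.45915837 208.90373042]
```

View pics/scene1.png

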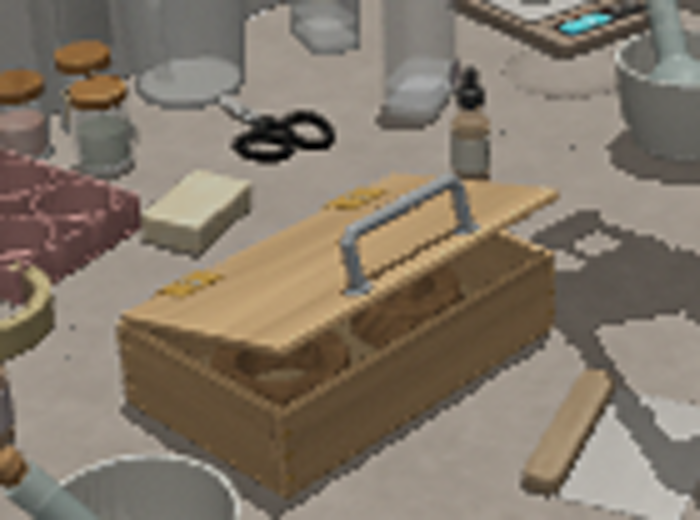

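View pics/top1.png

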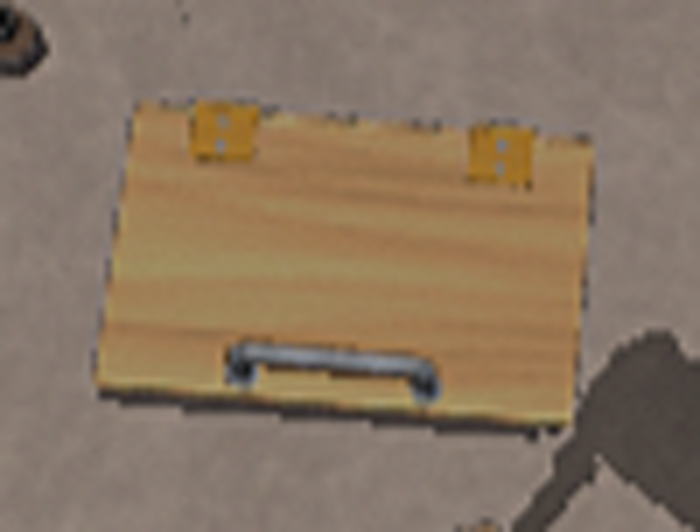

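Both pictures put the bar where I aimed: scene (314,196), top (292,209). I'll go back down, look before closing, and check the tool frame.

```bash
python3 - <<'E'
from h import *
print(telemetry.current_t(),r.nose_length,telemetry.current_opening())
q=quat([0,0,-1],[np.cos(-.13),np.sin(-.13),0])
p=np.array([.478,.049,.1495])
gripper_to(.05); print(telemetry.current_opening())
r.move_to(p+[0,0,.08],q); print(r.move_l(p,vel=.12,guard=8), telemetry.current_ee_pos(), telemetry.current_tool_rot(), q)
im=vision.snapshot("scene"); u,v=project("scene",[.478,.049,.15]).astype(int); print(u,v)
cv2.imwrite("pics/s2.png",cv2.resize(im[v-60:v+40,u-65:u+65,::-1],None,fx=6,fy=6,interpolation=cv2.INTER_CUBIC))
print((project("scene",[[.478,.049,.1445],[.478,.049,.1245]])-[u-65,v-60])*6, telemetry.current_t())
E
```

```text
11.6417 0.025 0.0009084948114967174
0.04988248919945221
False [0.47873482 0.04864463 0.15010486] [4.63392832e-04 7.51752364e-01 6.59445177e-01 4.76746905e-04] [0.         0.75154313 0.65968396 0.        ]
313 193
[[392.44222708 369.90586633]
 [393.69388952 404.0049593 ]] 14.5833
```

View pics/s2.png

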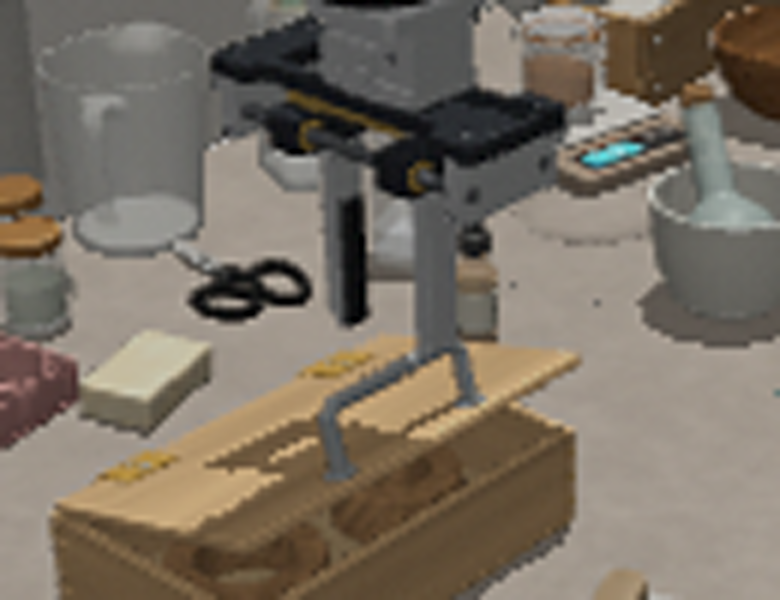

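The crop shows the fingertips at about (350,325) and (435,350). That is roughly 60 crop pixels above where the reported pose puts them (394,404), so the gripper really sits higher or further back than reported. I'll check from the top camera.

```bash
python3 - <<'E'
from h import *
im=vision.snapshot("top"); u,v=project("top",[.478,.049,.15]).astype(int); print(u,v)
cv2.imwrite("pics/t2.png",cv2.resize(im[v-45:v+45,u-60:u+60,::-1],None,fx=6,fy=6,interpolation=cv2.INTER_CUBIC))
q=telemetry.current_tool_rot(); Rm=R.from_quat(q,scalar_first=True).as_matrix(); T=np.array(telemetry.current_ee_pos())
pts=[T+Rm@np.array(a) for a in ([0,0,.025],[0,.0885,-.072],[0,-.0885,-.072],[0,0,-.072])]
print((project("top",pts)-[u-60,v-45])*6)
u,v=313,193; print((project("scene",pts)-[u-65,v-60])*6)
E
```

```text
290 208
[[366.23374263 276.12129255]
 [371.26013932 107.42780398]
 [334.35974211 422.5424021 ]
 [352.94291344 263.84956928]]
[[392.45252014 401.81180865]
 [265.96366856 181.38770507]
 [519.87006444 285.43385026]
 [386.42204875 230.74932147]]
```

View pics/t2.png

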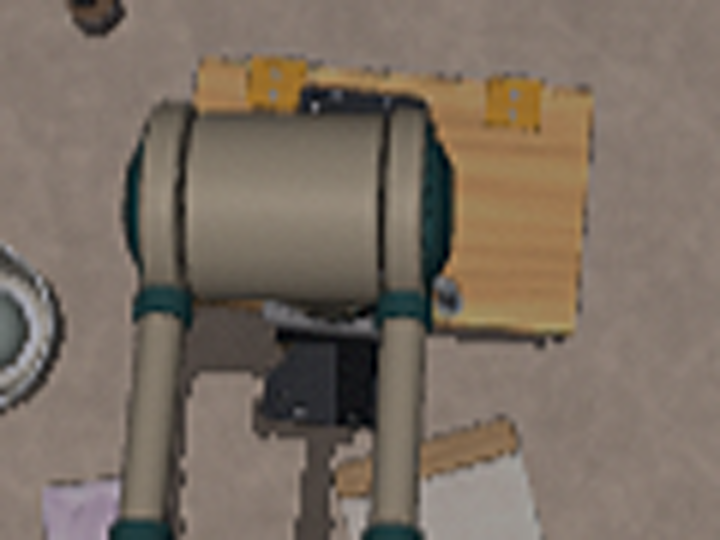

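Sideways the gripper matches the prediction (body midpoint about (342,260), predicted (353,264)), so the offset is almost all in height, about 35 mm too high. I'll descend with a guard and pinch, checking the opening before I pull.

```bash
python3 - <<'E'
from h import *
T=np.array(telemetry.current_ee_pos())
print(r.move_l([.478,.049,T[2]-.032],vel=.08,guard=5),telemetry.current_ee_pos(),telemetry.current_wrist_force())
gripper_to(0.0,f_grip=20); print("open",telemetry.current_opening(),telemetry.current_ee_pos(),telemetry.current_wrist_force(),telemetry.current_torque(),telemetry.current_t())
E
```

```text
False [0.47815421 0.04902077 0.11850362] [-1.36266744  0.46823501 -1.56993926]
open 0.00960792653584336 [0.47932039 0.04883407 0.11857449] [ 3.75611621 -0.51542301 -2.14478219] [-0.16337421 -0.65594031  0.0353191 ] 15.8917
```

Bar held (9.6 mm). Now I'll swing the flap relative to the present pose, yielding to radial force.

```bash
python3 - <<'E'
from h import *
psi=-.13; xd=np.array([np.cos(psi),np.sin(psi),0]); zd=np.array([0,0,1.])
u=lambda th:-np.cos(th+.264)*xd+np.sin(th+.264)*zd
T0=np.array(telemetry.current_ee_pos()); off=0.
for th in np.linspace(.4,1.63,11):
    r.move_l(T0+.1533*(u(th)-u(.25))+off*u(th),vel=.12)
    F=np.array(telemetry.current_wrist_force()); off+=.0004*(F@u(th))
    print(round(th,2),F.round(1),round(F@u(th),1),round(off,4),round(telemetry.current_opening(),4))
    if np.linalg.norm(F)>35 or telemetry.current_opening()<.006: print("STOP"); break
print(telemetry.current_t(),telemetry.current_ee_pos())
E
```

```text
0.4 [ 1.8  1.1 -0.8] -1.8 -0.0007 0.0094
0.52 [-2.   1.8  2.5] 3.3 0.0006 0.0095
0.65 [ 0.6  3.5 -0.1] -0.2 0.0005 0.0092
0.77 [-0.1  5.4  1.5] 1.7 0.0012 0.009
0.89 [0.5 5.9 0.8] 0.8 0.0016 0.0093
1.02 [0.4 5.2 0.4] 0.4 0.0017 0.0092
1.14 [1.6 4.8 0.2] 0.1 0.0018 0.0092
1.26 [ 1.2  4.5 -0.8] -0.9 0.0014 0.0091
1.38 [1.4 5.1 0.6] 0.6 0.0017 0.0093
1.51 [ 2.2  4.9 -0.9] -0.6 0.0014 0.0094
1.63 [1.5 4.4 0.7] 1.0 0.0018 0.0093
19.325 [0.66135226 0.02573939 0.18955231]
```

The flap stands at about 1.63 with low forces, and the height offset stayed constant. I'll release and take a tilted pose in line with the small flask's neck. A picture there will show whether the offset is in world z or along the tool.

```bash
python3 - <<'E'
from h import *
T=np.array(telemetry.current_ee_pos())
gripper_to(.028); r.move_l(T+[0,0,.07],vel=.2)
def ax(az,t): return np.array([np.sin(t)*np.cos(az),np.sin(t)*np.sin(az),np.cos(t)])
for n,C,az in (("L",[.515,-.36,.0405],-39.4),("S",[.4635,.302,.0335],40.2)):
    az=np.radians(az); a=ax(az,np.radians(40)); y=np.array([-np.sin(az),np.cos(az),0])
    for t in (0,20,40):
        for s in (1,-1):
            q=quat(-ax(az,np.radians(t)),s*y); g=np.array(C)+.088*a
            for lift in (0,.12):
                j=inverse_kinematics(g+.006*ax(az,np.radians(t))+[0,0,lift],q); print(n,t,s,lift,None if j is None else np.round(j,2))
# tilted hover for the small flask
az=np.radians(40.2);a=ax(az,np.radians(40)); y=np.array([-np.sin(az),np.cos(az),0]); g=np.array([.4635,.302,.0335])+.094*a+.05*a
for s in (1,-1):
    q=quat(-a,s*y)
    if inverse_kinematics(g,q) is not None:
        r.move_to(g+[0,0,.1],q); gripper_to(.06); r.move_l(g,vel=.15); break
T=np.array(telemetry.current_ee_pos()); Rm=R.from_quat(telemetry.current_tool_rot(),scalar_first=True).as_matrix(); print(T,g,Rm[:,2],telemetry.current_t())
im=vision.snapshot("scene"); u,v=project("scene",g).astype(int); u0,v0=u-65,max(v-60,0); print(u,v)
im=cv2.resize(im[v0:v0+110,u0:u0+130,::-1],None,fx=6,fy=6,interpolation=cv2.INTER_CUBIC)
for off,col in (([0,0,0],(0,0,255)),([0,0,.037],(0,255,0)),(-.037*Rm[:,2],(255,0,0))):
    for sy in (.03,-.03):
        p=(project("scene",T+Rm@[0,sy,.025]+off)-[u0,v0])*6; cv2.circle(im,p.astype(int).tolist(),4,col,-1)
cv2.imwrite("pics/s3.png",im)
print([(d["at"],d["score"]) for d in models.mark_of("flap_handle","scene")[:2]])
E
```

```text
L 0 1 0 [-0.72  0.49  1.37 -0.    1.29 -1.6 ]
L 0 1 0.12 [-0.72  0.43  1.17 -0.    1.54 -1.6 ]
L 0 -1 0 [-0.72  0.49  1.37 -0.    1.29  1.54]
L 0 -1 0.12 [-0.72  0.43  1.17 -0.    1.54  1.54]
L 20 1 0 [-0.71  0.72  1.   -0.01  1.78 -1.6 ]
L 20 1 0.12 [-0.71  0.68  0.78 -0.01  2.03 -1.6 ]
L 20 -1 0 [-0.71  0.72  1.   -0.01  1.78  1.55]
L 20 -1 0.12 [-0.71  0.68  0.78 -0.01  2.03  1.54]
L 40 1 0 [-0.71  0.98  0.59 -0.02  2.26 -1.6 ]
L 40 1 0.12 [-0.71  0.98  0.32 -0.02  2.54 -1.61]
L 40 -1 0 [-0.71  0.98  0.59 -0.02  2.26  1.54]
L 40 -1 0.12 [-0.71  0.98  0.32 -0.02  2.54  1.53]
S 0 1 0 [ 0.47  0.38  1.56 -0.    1.2  -1.8 ]
S 0 1 0.12 [ 0.47  0.31  1.37 -0.    1.46 -1.8 ]
S 0 -1 0 [ 0.47  0.38  1.56 -0.    1.2   1.34]
S 0 -1 0.12 [ 0.47  0.31  1.37 -0.    1.46  1.34]
S 20 1 0 [ 0.52  0.6   1.24 -0.06  1.64 -1.75]
S 20 1 0.12 [ 0.52  0.54  1.05 -0.07  1.89 -1.77]
S 20 -1 0 [ 0.52  0.6   1.24 -0.06  1.64  1.39]
S 20 -1 0.12 [ 0.52  0.54  1.05 -0.07  1.89  1.38]
S 40 1 0 [ 0.54  0.84  0.93 -0.12  2.06 -1.75]
S 40 1 0.12 [ 0.54  0.79  0.75 -0.14  2.29 -1.78]
S 40 -1 0 [ 0.54  0.84  0.93 -0.12  2.06  1.39]
S 40 -1 0.12 [ 0.54  0.79  0.75 -0.14  2.29  1.36]
[0.53444045 0.36191767 0.14470456] [0.53419804 0.36174448 0.1438104 ] [-0.49017477 -0.41449467 -0.76676128] 23.4583
220 238
[([0.6618, 0.0282, 0.2108], 0.65)]
```

View pics/s3.png

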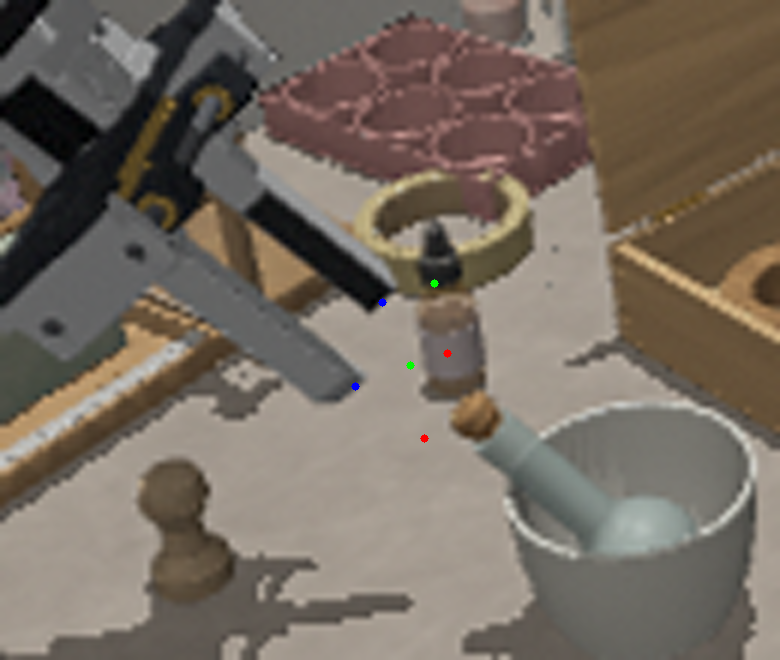

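Tilted, the fingertips (360,383) and (385,300) land on the blue marks. So the offset is along the tool, about 35 mm short of the reported TCP, and the fingers line up with the neck. Next I'll grasp and lift the small flask, then measure the rings with the flap open.

```bash
cat >> h.py <<'E'
D=.035     # real tool is this much shorter than the reported TCP (along tool z)
def tcp(g,z):
    """reported TCP for a grasp point g with approach axis z"""
    return np.asarray(g)+np.asarray(z)*(D-.006)
def ax(az,t=40):
    az,t=np.radians(az),np.radians(t); return np.array([np.sin(t)*np.cos(az),np.sin(t)*np.sin(az),np.cos(t)])
E
python3 - <<'E'
from h import *
a=ax(40.2); C=np.array([.4635,.302,.0335]); g=C+.089*a
print(r.move_l(tcp(g,-a),vel=.12,guard=5),telemetry.current_wrist_force())
gripper_to(.0,f_grip=15); print("open",telemetry.current_opening(),telemetry.current_wrist_force())
if telemetry.current_opening()>.018:
    r.move_l(tcp(g,-a)+[0,0,.13],vel=.15); print("lifted",telemetry.current_opening(),telemetry.current_wrist_force())
    im=vision.snapshot("top"); cv2.imwrite("pics/t4.png",im[:,:,::-1])
    vision.snapshot("scene")
    for n in ("ring_large","ring_small","ring_large_seat","ring_small_seat","case","flask_small","flap_hinge"):
        for c in ("top","scene"): print(n,c,[(np.round(d["at"],4).tolist(),round(d["score"],2)) for d in models.mark_of(n,c)[:2]])
print(telemetry.current_t())
E
```

```text
False [ 0.37237302 -0.21022805 -0.37644674]
open 0.021391569927776643 [-0.57777536 -0.29377249  0.52511185]
lifted 0.02178340505177271 [-0.52306439  0.08571849 -1.64995335]
ring_large top [([0.5373, 0.1036, 0.0115], 0.77)]
ring_large scene [([0.5432, 0.1005, 0.0094], 0.87), ([0.6702, 0.2345, 0.0035], 0.7)]
ring_small top [([0.5309, -0.0155, 0.0062], 0.78), ([0.3433, -0.2462, -0.0019], 0.72)]
ring_small scene [([0.5296, -0.018, 0.0084], 0.85)]
ring_large_seat top [([0.5412, 0.0974, 0.0633], 0.72), ([0.6258, -0.2204, 0.0007], 0.64)]
ring_large_seat scene [([0.5409, 0.1018, 0.0648], 0.72), ([0.465, 0.3032, 0.1578], 0.61)]
ring_small_seat top [([0.5292, -0.0106, 0.0542], 0.6), ([0.3391, -0.2469, -0.0041], 0.16)]
ring_small_seat scene [([0.5312, -0.0135, 0.0561], 0.68), ([0.4598, 0.3034, 0.0011], 0.37)]
case top [([0.5367, 0.0419, -0.002], 0.92)]
case scene [([0.5354, 0.0408, -0.0033], 0.93)]
flask_small top [([0.4626, 0.3022, 0.1599], 0.74)]
flask_small scene [([0.6663, 0.2357, 0.0003], 0.68), ([0.4617, 0.3036, 0.1592], 0.6)]
flap_hinge top [([0.6127, 0.032, 0.0643], 0.97)]
flap_hinge scene [([0.6084, 0.035, 0.067], 0.7)]
26.9083
```

```bash
python3 - <<'E'
from h import *
S=np.array([.5303,-.0149,.057]); z=np.array([0,0,-1.]); q=quat(z,[.1,.995,0])
mid=S+[-.03,.16,.089+.10]
r.move_to(tcp(mid,z),q); r.move_to(tcp(S+[0,0,.089+.055],z),q)
print(telemetry.current_opening(),telemetry.current_t(),telemetry.current_wrist_force())
for c in ("top","scene"):
    im=vision.snapshot(c)
    print(c,[(np.round(d["at"],4).tolist(),round(d["score"],2)) for d in models.mark_of("flask_small",c)[:2]])
u,v=project("scene",S+[0,0,.08]).astype(int); print(u-60,v-50)
cv2.imwrite("pics/s5.png",cv2.resize(im[v-50:v+50,u-60:u+60,::-1],None,fx=6,fy=6,interpolation=cv2.INTER_CUBIC))
print((project("scene",[S+[0,0,.055],S+[0,0,.055+.111],S])-[u-60,v-50])*6)
E
```

```text
0.021537053120014558 28.4333 [ 0.05006745  0.58078519 -1.35670937]
top [([0.5348, -0.0094, 0.1092], 0.41)]
scene [([0.5332, -0.0105, 0.1083], 0.75), ([0.5469, 0.105, 0.0076], 0.42)]
252 134
[[366.31992775 342.55480315]
 [359.42514678 156.42410772]
 [369.51310451 428.75742704]]
```

View pics/s5.png

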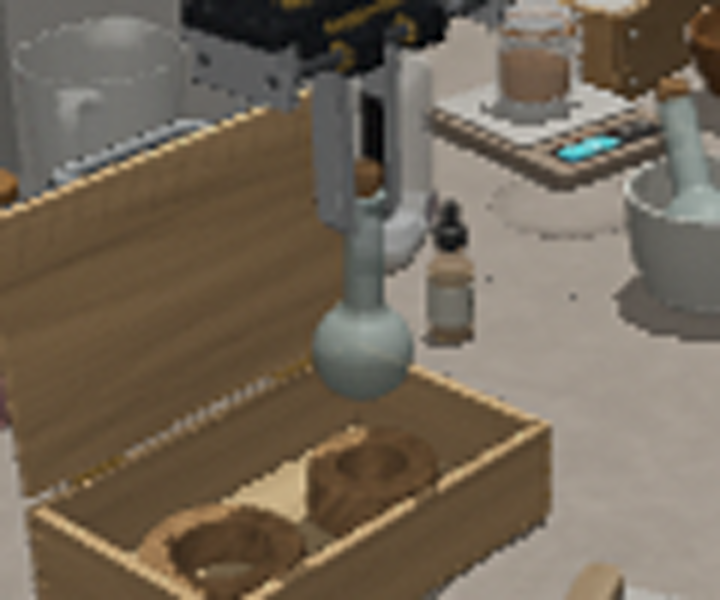

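The flask hangs plumb over the small ring: bulb at (363,350), ring bore at (372,462). The networks put it 3–5 mm off in x and y, so I'll correct by about that much and lower with a guard.

```bash
python3 - <<'E'
from h import *
T=np.array(telemetry.current_ee_pos())+[-.003,-.004,0]
r.move_l(T+[0,0,-.035],vel=.1)
print(r.move_l(T+[0,0,-.064],vel=.025,guard=2.5),(np.array(telemetry.current_ee_pos())-T).round(4),telemetry.current_wrist_force(),telemetry.current_torque())
gripper_to(.024); print(telemetry.current_wrist_force())
gripper_to(.05); r.move_l(np.array(telemetry.current_ee_pos())+[0,0,.09],vel=.15)
print(telemetry.current_t())
r.move_l([.40,-.20,.27],vel=.4)
for c in ("top","scene"):
    im=vision.snapshot(c)
    print(c,[(np.round(d["at"],4).tolist(),round(d["score"],2)) for d in models.mark_of("flask_small",c)[:2]])
S=np.array([.5303,-.0149,.057]);u,v=project("scene",S+[0,0,.03]).astype(int)
cv2.imwrite("pics/s6.png",cv2.resize(im[v-50:v+50,u-60:u+60,::-1],None,fx=6,fy=6,interpolation=cv2.INTER_CUBIC))
print((project("scene",[S,S+[0,0,.111]])-[u-60,v-50])*6,telemetry.current_t())
E
```

```text
True [ 0.0005  0.0001 -0.0527] [-0.10502744  0.20540315  3.77326696] [ 0.13761592 -0.18570944  0.02255386]
[ 0.55053413  0.4014932  -0.64206015]
31.5
top [([0.5334, -0.0159, 0.0567], 0.59), ([0.3409, -0.2451, -0.0003], 0.23)]
scene [([0.5334, -0.0114, 0.0577], 0.67)]
[[363.51310451 350.75742704]
 [356.92019963 172.77614284]] 32.425
```

View pics/s6.png

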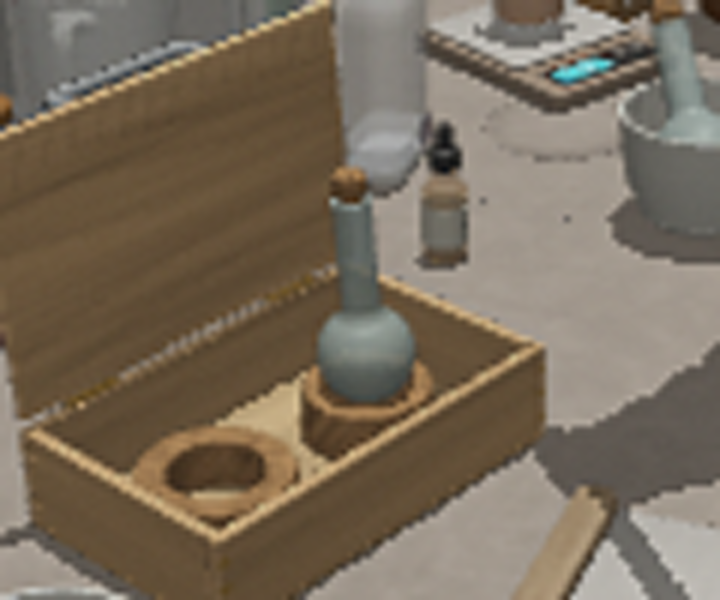

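The small flask is seated nearly upright: bulb at (366,353), stopper at (348,172), close to the expected (363,351) and (357,173). I'll refine the large flask's pose with the networks, then grasp it.

```bash
python3 - <<'E'
from h import *
C=[]
A=[]
for c in ("top","scene"):
    vision.snapshot(c)
    m=models.mark_of("flask_large",c)[:1]; k=models.mark_of("cup_a",c)[:2]; g=models.regions_of("flask_large",c)[:1]
    print(c,[(np.round(d["at"],4),round(d["score"],2)) for d in m+k])
    C0=np.array([.515,-.360,.0405])
    if g:
        v,u=np.nonzero(g[0]["pixels"]); uc=project(c,C0); d=np.hypot(u-uc[0],v-uc[1]); far=d>=np.sort(d)[-14]
        t=np.array([u[far].mean(),v[far].mean()]); az=np.arange(-90,10,1.)
        P=project(c,np.array([C0+.108*ax(x) for x in az])); e=np.linalg.norm(P-t,axis=1); i=e.argmin()
        print("az",az[i],"err px",e[i].round(1),len(u),round(g[0]["score"],2),t,uc)
E
```

```text
top [(array([ 0.5151, -0.3608,  0.0405]), 0.73), (array([ 0.5148, -0.3592, -0.0009]), 0.81), (array([0.4598, 0.3048, 0.0018]), 0.69)]
az -39.0 err px 1.4 344 0.92 [415.92857143 180.42857143] [399.0214463  198.84077548]
scene [(array([ 0.5135, -0.3625,  0.041 ]), 0.55), (array([ 0.4602,  0.3006, -0.0017]), 0.74), (array([ 0.5149, -0.3637,  0.0023]), 0.7)]
az -38.0 err px 2.7 132 0.65 [364.         151.07142857] [369.2814589  173.82922538]
```

```bash
python3 - <<'E'
from h import *
az=-39; a=ax(az); C=np.array([.5145,-.361,.0405]); g=C+.089*a
y=np.array([-np.sin(np.radians(az)),np.cos(np.radians(az)),0]); q=quat(-a,y)
gripper_to(.06)
r.move_to(tcp(g+.06*a+[0,0,.06],-a),q); r.move_l(tcp(g+.04*a,-a),vel=.2)
print(r.move_l(tcp(g,-a),vel=.12,guard=5),telemetry.current_wrist_force())
gripper_to(.0,f_grip=15); print("open",telemetry.current_opening(),telemetry.current_wrist_force(),telemetry.current_t())
if telemetry.current_opening()>.021:
    r.move_l(tcp(g,-a)+[0,0,.11],vel=.15); print("lifted",telemetry.current_opening(),telemetry.current_wrist_force())
    z=np.array([0,0,-1.]); qv=quat(z,[.1,.995,0]); L=np.array([.5416,.1009,.060])
    for p in ([.44,-.20,.309],[.43,.06,.309]): r.move_to(tcp(p,z),qv)
    r.move_to(tcp(L+[0,0,.089+.06],z),qv)
    print(telemetry.current_opening(),telemetry.current_wrist_force(),telemetry.current_t())
    for c in ("top","scene"):
        im=vision.snapshot(c)
        for n in ("flask_large","flask_small"): print(c,n,[(np.round(d["at"],4).tolist(),round(d["score"],2)) for d in models.mark_of(n,c)[:2]])
    cv2.imwrite("pics/s7full.png",im[:,:,::-1])
print(telemetry.current_t())
E
```

```text
False [-0.11409858 -0.24371963  0.75284333]
open 0.025507431893191514 [ 0.02429194 -0.6330323  -0.35076061] 36.0417
lifted 0.025575227308425357 [ 0.12685004  0.35695281 -2.23836511]
0.025678453542347175 [ 0.57113582 -0.20417405 -2.72161038] 39.5917
top flask_large [([0.5412, 0.0992, 0.12], 0.51)]
top flask_small [([0.5324, -0.0135, 0.055], 0.52), ([0.6521, 0.4126, -0.0024], 0.51)]
scene flask_large [([0.5425, 0.0971, 0.1217], 0.66)]
scene flask_small [([0.5351, -0.0125, 0.056], 0.75)]
39.8917
```

The large flask is held within 2–3 mm of the ring axis. I'll correct by about 2 mm and lower with a guard.

```bash
python3 - <<'E'
from h import *
T=np.array(telemetry.current_ee_pos())+[.001,.002,0]
r.move_l(T+[0,0,-.042],vel=.1)
print(r.move_l(T+[0,0,-.07],vel=.025,guard=2.5),(np.array(telemetry.current_ee_pos())-T).round(4),telemetry.current_wrist_force(),telemetry.current_torque())
gripper_to(.03); print(telemetry.current_wrist_force())
gripper_to(.05); r.move_l(np.array(telemetry.current_ee_pos())+[0,0,.10],vel=.15)
r.move_l([.36,-.05,.30],vel=.4); print(telemetry.current_t())
ims=[]
L=np.array([.5416,.1009,.060]);S=np.array([.532,-.014,.057])
for c in ("top","scene"):
    im=vision.snapshot(c)
    for n,C0 in (("flask_large",L),("flask_small",S)):
        print(c,n,[(np.round(d["at"],4).tolist(),round(d["score"],2)) for d in models.mark_of(n,c)[:2]],"upright tip",project(c,C0+[0,0,.115]).round(1),"bulb",project(c,C0).round(1))
    print("handle",[(np.round(d["at"],3).tolist(),round(d["score"],2)) for d in models.mark_of("flap_handle",c)[:1]])
    u,v=project(c,[.537,.043,.1]).astype(int); w=45 if c=="scene" else 40; print(u-w,v-w)
    ims.append(cv2.resize(im[v-w:v+w,u-w:u+w,::-1],(400,400),interpolation=cv2.INTER_CUBIC))
cv2.imwrite("pics/f8.png",np.hstack(ims)); print(telemetry.current_t())
E
```

```text
True [-0.0004 -0.0006 -0.0597] [ 0.43823898 -1.57512624 -0.06879064] [-0.29624018 -0.29623642  0.00556449]
[ 0.94398698 -0.00234874 -0.07698667]
43.6
top flask_large [] upright tip [274.7 190.4] bulb [278.3 194.1]
top flask_small [([0.5305, -0.0131, 0.0575], 0.71)] upright tip [307.8 192.5] bulb [308.8 196. ]
handle [([0.661, 0.03, 0.209], 0.58)]
252 153
scene flask_large [([0.5481, 0.0983, 0.0622], 0.79), ([0.7377, -0.3075, -0.0002], 0.25)] upright tip [285.7 186.9] bulb [288.3 219.1]
scene flask_small [([0.5332, -0.0158, 0.0565], 0.88), ([0.6612, 0.0304, 0.2117], 0.55)] upright tip [311.9 174.6] bulb [313.  205.4]
handle [([0.665, 0.033, 0.211], 0.55)]
255 155
44.0
```

View pics/f8.png

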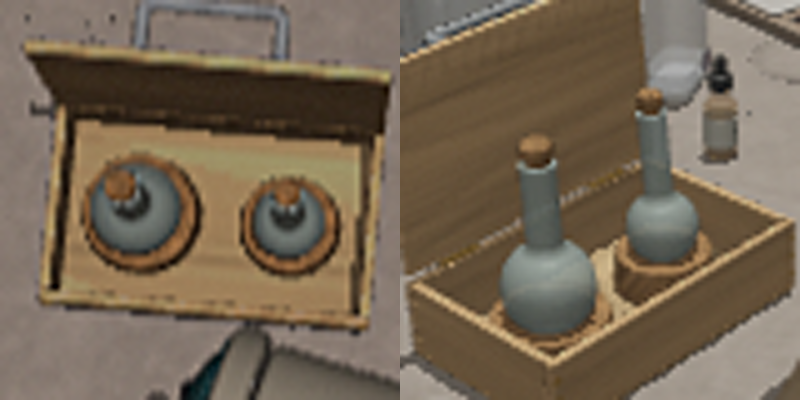

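Both views show the flasks seated and nearly upright. In the top view the stoppers at (122,184) and (288,188) are about 2–5° off plumb. In the scene view the large bulb at (548,285) and the small bulb at (662,228) are on their seat points. The flap is still up and the arm is clear, so I'm handing in.

```bash
python3 - <<'E'
from h import *
r.hold(.3); print(r.sign_off(), telemetry.current_t())
E
```

```text
the job is handed in; nothing more can be done
the job is handed in; nothing more can be done
```

I handed the job in at about 44 s of the 69 s allowed: the flap is standing open and both flasks are in their matching rings, about 2–5° off vertical in the last pictures; no verdict came back.

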